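# Feed a tag carrier along the guide rail of a marking machine with a push stick

### The arm

A 6-joint arm with a two-finger parallel gripper is mounted at the origin on the work surface. World frame = base frame: x ahead of the robot, y to its left, z up, the work surface at z = 0. Lengths are in m, angles in rad, forces in N, time in s.
With the tool pointing down it reaches from about 0.325 to 0.9 m from the base axis. Payload 6.1 kg.
Tool frame: the origin (TCP) lies on the centre line of the jaws, within the pads' length; the fingertips stand 11 mm ahead of it and the grasp point (between the pads) lies 8 mm behind it; z points along the fingers, y is the direction in which the jaws open and shut (so a half turn about z gives the same grasp; the last joint's range is limited). The gripper opens to 87 mm and grips with 3 to 60 N. Pads are 19 mm wide; open, the fingers measure 117 mm over their backs; the gripper's body (75 mm by 190 mm) begins 51 mm behind the grasp point.
Start: joints at [0.977, 0.22, 1.526, -0, 1.395, -0.126], TCP at [0.282, 0.558, 0.234] pointing down, gripper open.
Joint ranges: [-2.98, 2.98], [-0.91, 2.08], [0.09, 2.57], [-1.24, 4.39], [0.2, 2.65], [-2.68, 2.68]. Speed limits (rad/s): [2.57, 2.57, 3.01, 3.14, 3.14, 3.14].

### API

Orientations are given as a unit quaternion [w, x, y, z].
In Python, from station import ctrl gives the robot as it stands.
- The arm moves only by the tool step_arm, never from a script. Its argument "series" is one flat list of numbers, 5 for each row, row after row: the shift along the tool's x, y, z in mm, then the turn about the tool's z in rad, then the opening, from -1 (shut) to 1 (fully open), so that 0 is half open. In form: [tx, ty, tz, yaw, fingers, tx, ty, tz, yaw, fingers, ...]. A call has 1 to 5 rows; each row is the pose to reach, as a shift and turn from the pose measured when the call began, along the tool's axes at that moment; what a row does not reach only later rows make up. A row lasts 1/12 s, in which the tool goes at most 41.7 mm and 7.16 degrees, less where a joint would pass 70% of its speed; a pose out of reach is approached as far as the arm can. A call with a gripper value outside its range is refused whole. The fingers move at their own pace and stop on an object; "force" is the grip in N (left out, the last holds). Time passes only in rows, so rows that repeat a pose let the fingers close. It gives the time, the measured TCP pose, the force and the opening at its end, in the units of the state.
- ctrl.read_state(): the state, without advancing time (a new reading comes with each control period).
- ctrl.capture(name): name is "scene" or "top" or "wrist"; returns a dict with "pixels" (384x512x3 uint8, red, green, blue), "K" (3x3 intrinsics, pixels), "dist" ([k1, k2, p1, p2, k3] as OpenCV has them; the pictures are not rectified), "rvec" (rotation vector, rad) and "tvec" (3), from world to camera coordinates, as OpenCV has them. Camera axes: x right, y down, z forward; pixel columns grow to the right and rows downward; lengths in m; the calibration is good to about 2 mm. A picture is of the moment at which its call begins. There is no depth.
- ctrl.close_job(): hands the job in, once; it reports no verdict.
The state is a dict: "time_s": time; "joint_pos": joint angles; "qd": joint speeds; "tau": joint torques, N m; "tool_pos": TCP position; "eef_rot": TCP orientation; "force": force on the tool from outside, world axes, zero at the start; "torque": the same for the moment, N m; "opening": finger opening in m.
Only numpy, scipy, OpenCV 4.12 (cv2) and the standard library are available. Lean on these libraries where they do the work, as an engineer would, in place of code of your own. Each camera call takes 0.05 s, during which the arm holds its last target.

### The job

Take the wooden push stick from its tray by its upright grip and, touching the metal tag carrier with the stick only, bring it up against the guide rail and feed it along the rail, pressed to it gently but steadily all the way (some 5 to 8 N), under the marking head until it sits fully home against the end stop. Then draw the stick out, leaving the carrier home and flush with the rail, and lay the stick back in its tray as it lay before. Never press or ram hard, and leave the other things on the desk where they are.

Things in the scene. Friction and masses are not known exactly. Their poses are not given: they have to be found in the camera images.
- machine: fixed tag marking machine: dark steel bed, top 20 mm above the desk, grey housing 170 mm high at its end. Origin on the desk; x = feed direction, towards the housing. In its frame the bed spans x -210..150, y -95..55 mm; the stop's face is at x 130, 30 mm high; the head overhangs x 50..160, y -50..20 mm, underside 85 mm above the bed, with a thin pin (x 85, y -15) down to 63 mm
- guide: fixed feet of the guide rail. Origin at bed level where the nominal rail face meets the stop's face; x = feed, +y = from rail face to open side. The rail (x -300..0 mm, 18 high, 12 thick) stays clamped where last left: parallel to x, face anywhere from y -10 to +10 mm, not reported: feel for it. It does not give. A keeper finger on it, 53 mm from its face (x -16..0, 12 high, flared), makes the home pocket
- carrier: loose aluminium block 100 mm long (x), 50 wide (y), 32 high, 0.3 to 0.6 kg, a small plate on top. Origin: centre of its underside. Starts on the bed 210 to 250 mm before the stop, 5 to 40 mm clear of the rail, up to 0.1 rad askew. Home: origin at x = -50 mm in the guide's frame, y = 25 mm plus the rail's offset, x axis along the guide's
- stick: wooden push stick, 0.16 kg, lying flat in the tray. Bar along x, 30 mm wide, 18 thick, from x -80 to +120 mm, with an upright grip fin on top: 60 mm long (x -30..30), 14 thick (y), 18 to 65 mm above the underside. Origin on the underside below the fin
- heel (a point): point on the stick's underside at its square heel: x = +120 mm, y = 0 of the stick, axes as the stick's. The heel face (y -15..+3 mm) pushes the block's rear; past it a side lip (y +3..+15, 18 mm high) runs on to x = +190; the lip's inner face (y +3) presses the block's side. Used with x along the feed, lip on the carrier's open side (+y of the guide)
- tray: low black tray for the stick, fixed, 330 x 80 mm outside, 12 mm high, walls and floor 4 mm. Origin in the centre of its underside on the desk, x along its length. The stick starts in it with its origin near x = -55 mm, its x axis along the tray's
- mug: bystander: blue mug, 90 mm high, origin at its underside
- calculator: bystander: desk calculator, 125 x 80 x 16 mm
- mouse: bystander: black computer mouse, 100 x 60 x 31 mm
- tangerine: bystander: tangerine, 66 mm across, 49 mm high
- stapler: bystander: black stapler, 140 x 35 x 43 mm
Things that resemble listed ones, but are neither listed nor needed, are in the scene too. What is shaped like the carrier but green is not meant.

How it is judged:
On the way, in this order (a step that is already met when the one before it is completed fails the run):
1. in the first part of the feed (carrier's origin 185 to 130 mm before the stop) the held stick pushes the carrier and the carrier presses on the rail with more than 2.5 N (contact force between the fingers and stick above 1 N and contact force between stick and carrier above 0.5 N and contact force between guide and carrier above 2.5 N and x of carrier in the frame of guide between -0.185 and -0.13 m), for 0.2 s.
2. the same in the second part (125 to 70 mm before the stop) (contact force between the fingers and stick above 1 N and contact force between stick and carrier above 0.5 N and contact force between guide and carrier above 2.5 N and x of carrier in the frame of guide between -0.125 and -0.07 m), for 0.2 s.
3. the stick brings the carrier home: within 3.5 mm of the end stop, still pressed on the rail with more than 2.5 N (contact force between the fingers and stick above 1 N and contact force between stick and carrier above 0.5 N and contact force between guide and carrier above 2.5 N and x of carrier in the frame of guide above -0.0535 m), for 0.1 s.
At the end, for the whole second after the job is handed in: The carrier rests within 4 mm of the end stop, parallel to the rail within 2 degrees and between rail and keeper; the stick lies flat in its tray, its origin within 30 mm along and 25 mm across of its place (x = -55 mm, y = 0 of the tray), as at the start; both at rest (x of carrier in the frame of guide above -0.054 m and y of carrier in the frame of guide between 0.012 and 0.039 m and angle between the x axis of carrier and the x axis of guide, either way round below 0.035 rad and angle between carrier's own z axis and vertical below 0.05 rad and linear speed of each of carrier, stick below 0.01 m/s and x of stick in the frame of tray between -0.085 and -0.025 m and y of stick in the frame of tray between -0.025 and 0.025 m and z of stick in the frame of tray below 0.008 m and angle between stick's own z axis and vertical below 0.06 rad); the robot touches nothing.
It fails at once if the carrier presses on the guide rail with more than 12 N (contact force between guide and carrier above 12 N).
It fails at once if the carrier is rammed into the end stop (force on the machine, weight included, over 35 N) (contact force between machine and carrier above 35 N).
It fails at once if the gripper touches the carrier (contact force between the fingers and carrier above 0.5 N).
It fails at once if under way (origin less than 180 mm before the stop) the carrier strays more than 17 mm from the nominal rail line or turns more than 6 degrees from it (x of carrier in the frame of guide above -0.18 m and (y of carrier in the frame of guide above 0.042 m or angle between the x axis of carrier and the x axis of guide, either way round above 0.105 rad)).
It fails at once if a bystander (mug, calculator, mouse, tangerine, stapler) is moved more than 20 mm (distance of any of mug, calculator, mouse, tangerine, stapler from where it was at the start of the episode above 0.02 m).
It also fails if it takes over 61 s, if anything falls off the work surface, if the arm or the gripper's body presses on something with over 40 N, if the wrist force passes 120 N, or if a joint passes its speed limit or range.

## Working session

There is one attempt and no reset: what is moved stays moved. The work goes in short steps, Python scripts to look and compute and a tool call to move; the robot and the scene stay as the last step left them, time stands still between calls to the robot, and variables do not carry over. Pictures are saved under pics/ and viewed, and the job is handed in when it is done.

Besides the shell and the picture viewer there is one more tool, called by a JSON object that holds its "op" and its "data". step_arm: Moves the arm, as the interface text tells. Its arguments: {"type":"object","properties":{"series":{"type":"array","items":{"type":"number"}},"force":{"type":"number"}},"required":["series"]}

```bash
ls; mkdir -p pics; cat > h.py <<'E'
import numpy as np, cv2
from station import ctrl
def cap(n,f=None):
    c=ctrl.capture(n)
    if f: cv2.imwrite('pics/'+f+'.png',c['pixels'][:,:,::-1])
    return c
def ray(c,uv):
    uv=np.array(uv,float).reshape(-1,1,2)
    p=cv2.undistortPoints(uv,np.array(c['K']),np.array(c['dist'])).reshape(-1,2)
    R,_=cv2.Rodrigues(np.array(c['rvec'],float)); t=np.array(c['tvec'],float).reshape(3)
    o=-R.T@t; d=np.c_[p,np.ones(len(p))]@R
    return o,d
def onz(c,uv,z):
    o,d=ray(c,uv); s=(z-o[2])/d[:,2]; return o+d*s[:,None]
def proj(c,P):
    return cv2.projectPoints(np.array(P,float).reshape(-1,1,3),np.array(c['rvec'],float),np.array(c['tvec'],float),np.array(c['K']),np.array(c['dist']))[0].reshape(-1,2)
E
python3 - <<'E'
from h import *
print(ctrl.read_state())
for n in ['scene','top','wrist']:
    c=cap(n,n+'0'); R,_=cv2.Rodrigues(np.array(c['rvec'],float)); print(n,-R.T@np.array(c['tvec']).reshape(3))
    np.savez(n+'0.npz',**c)
E
```

```text
pics
{'time_s': 0.0, 'joint_pos': array([ 9.76899120e-01,  2.21245196e-01,  1.52764708e+00,  3.90661229e-06,
        1.39467503e+00, -1.26082805e-01]), 'qd': array([-0.00081829,  0.00017816,  0.00106209, -0.00128211, -0.00029709,
        0.00038665]), 'tau': array([ 4.05639312e-04, -4.94611287e+01, -3.87379861e+01,  6.98632817e-02,
        5.70504286e-02, -1.42621820e-04]), 'tool_pos': array([0.28148371, 0.55734122, 0.23240638]), 'eef_rot': array([-3.49600143e-04,  2.31780306e-01,  9.72767657e-01, -9.23362395e-04]), 'force': array([-0.30460182,  0.43640888, -0.29484695]), 'torque': array([ 0.01992516, -0.07849608, -0.04437838]), 'opening': 0.086593227535678}
scene [1.23178871 0.10539224 0.80899847]
top [ 0.43535989 -0.06875108  0.87307136]
wrist [0.20802385 0.59534399 0.3838279 ]
```

View pics/scene0.png

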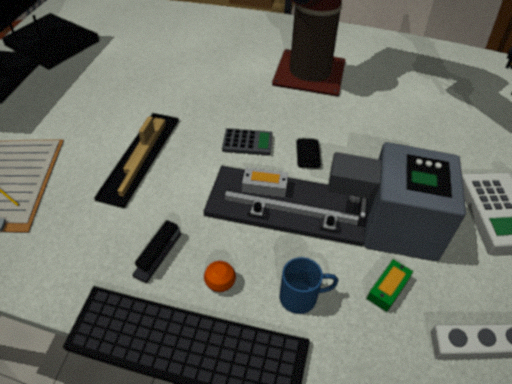

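View pics/top0.png

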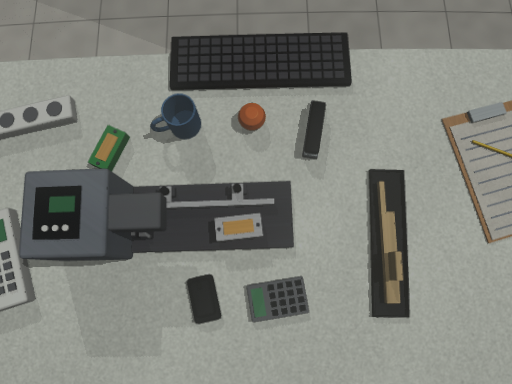

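View pics/wrist0.png

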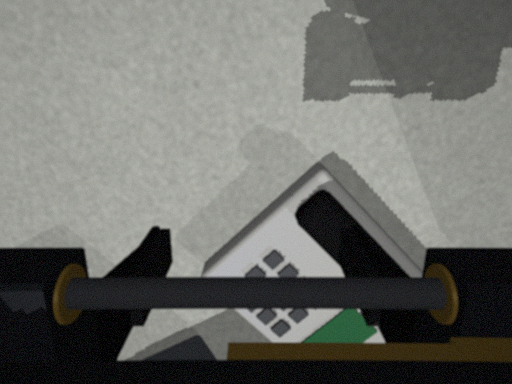

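The top view shows the tray at right (370–408, 170–316), the stick's grip near (393,262), the carrier at about (240,228), the rail at about y=203, and the housing at left. Next I'll enlarge and measure.

```bash
python3 - <<'E'
from h import *
c=dict(np.load('top0.npz'))
for uv in [(0,0),(511,0),(0,383),(511,383)]: print(uv,onz(c,uv,0)[0].round(3))
im=c['pixels'][:,:,::-1]
cv2.imwrite('pics/t_bed.png',cv2.resize(im[160:275,20:310],None,fx=2.75,fy=2.75,interpolation=cv2.INTER_CUBIC))
cv2.imwrite('pics/t_tray.png',cv2.resize(im[160:325,350:430],None,fx=3.6,fy=3.6,interpolation=cv2.INTER_CUBIC))
s=dict(np.load('scene0.npz'))['pixels'][:,:,::-1]
cv2.imwrite('pics/s_bed.png',cv2.resize(s[145:255,190:390],None,fx=4,fy=4,interpolation=cv2.INTER_CUBIC))
cv2.imwrite('pics/s_tray.png',cv2.resize(s[105:210,90:190],None,fx=5,fy=5,interpolation=cv2.INTER_CUBIC))
E
```

```text
(0, 0) [1.16  0.624 0.   ]
(511, 0) [ 1.118 -0.749  0.   ]
(0, 383) [0.188 0.515 0.   ]
(511, 383) [ 0.176 -0.613  0.   ]
```

View pics/t_bed.png

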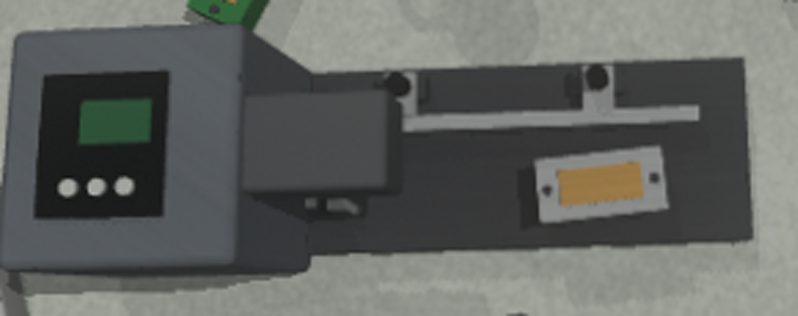

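View pics/t_tray.png

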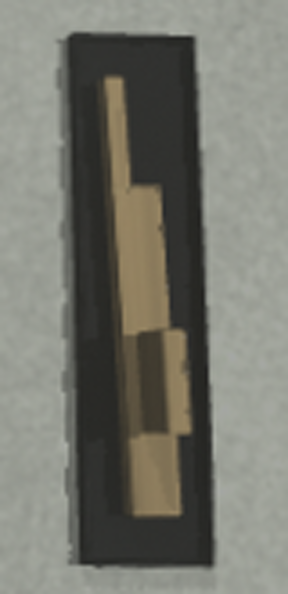

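View pics/s_bed.png

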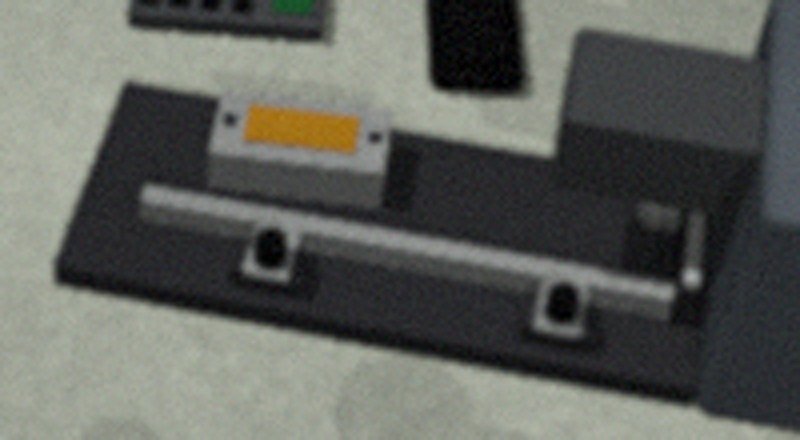

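View pics/s_tray.png

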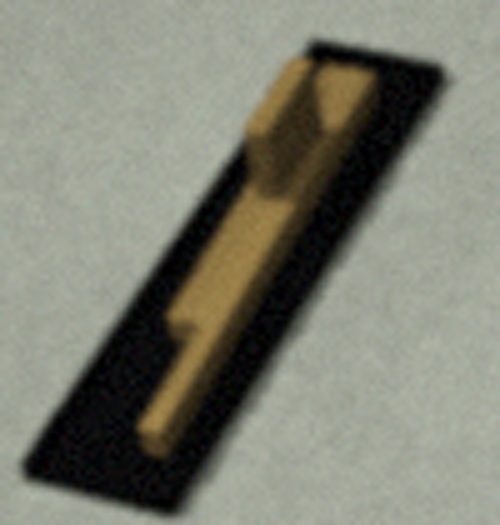

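```bash
python3 - <<'E'
from h import *
c=dict(np.load('top0.npz')); s=dict(np.load('scene0.npz'))
def Z(pts,f,off): return (np.array(pts,float)+.5)/f-.5+np.array(off)
def show(n,p): print(n,(p[:,:2]*1000).round(1).tolist())
bed=onz(c,Z([(743,58),(751,240),(312,72),(312,253)],2.75,(20,160)),.02); show('bed',bed)
rail=onz(c,Z([(698,107),(698,120),(405,118),(405,130)],2.75,(20,160)),.038); show('rail',rail)
car=onz(c,Z([(534,160),(661,146),(667,208),(541,223)],2.75,(20,160)),.052); show('car',car)
fin=onz(c,Z([(163,330),(185,329),(191,433),(169,435)],3.6,(350,160)),.069); show('fin',fin)
bar=onz(c,Z([(105,77),(124,77),(160,185),(130,187),(130,515),(180,515)],3.6,(350,160)),.022); show('bar',bar)
tr=onz(c,Z([(70,35),(193,37),(213,564),(80,565)],3.6,(350,160)),.012); show('tray',tr)
# scene
car=onz(s,Z([(222,95),(392,130),(388,170),(212,145)],4,(190,145)),.052); show('car s',car)
rail=onz(s,Z([(145,184),(675,285),(672,296),(143,204)],4,(190,145)),.038); show('rail s',rail)
bed=onz(s,Z([(127,84),(58,265),(690,385)],4,(190,145)),.02); show('bed s',bed)
fin=onz(s,Z([(298,57),(320,70),(270,140),(247,128)],5,(90,105)),.069); show('fin s',fin)
E
```

```text
bed [[631.7, -140.9], [482.9, -142.3], [627.2, 216.9], [477.7, 211.0]]
rail [[588.2, -102.1], [577.7, -101.8], [583.7, 133.2], [573.9, 133.0]]
car [[546.0, 27.4], [555.3, -71.9], [506.8, -75.6], [496.9, 21.9]]
fin [[466.8, -349.4], [467.1, -362.3], [408.2, -361.2], [407.4, -348.5]]
bar [[626.9, -341.8], [626.7, -353.9], [557.8, -371.0], [556.9, -352.2], [359.5, -338.0], [358.7, -368.1]]
tray [[657.0, -324.7], [654.3, -403.9], [328.4, -389.7], [330.1, -309.1]]
car s [[513.9, -76.1], [515.8, 24.7], [546.7, 28.4], [553.6, -71.6]]
rail s [[579.7, -103.8], [576.5, 195.8], [584.6, 194.9], [594.4, -100.8]]
bed s [[489.3, -141.9], [634.8, -138.8], [628.0, 212.5]]
fin s [[410.9, -356.7], [417.9, -341.5], [474.3, -344.9], [468.8, -359.8]]
```

```bash
cat >> h.py <<'E'
from scipy.spatial.transform import Rotation as Ro
def st():
    s=ctrl.read_state(); q=s['eef_rot']; R=Ro.from_quat([q[1],q[2],q[3],q[0]]).as_matrix(); return s,R
def to(P,ang):
    """shift in tool axes (mm), yaw for tool-x heading ang"""
    s,R=st(); d=R.T@(np.array(P)-s['tool_pos'])*1000
    a=np.arctan2(R[1,0],R[0,0]); y=-(ang-a)
    y=(y+np.pi)%(2*np.pi)-np.pi
    print('t',s['time_s'].round(2) if hasattr(s['time_s'],'round') else s['time_s'],'pos',s['tool_pos'].round(4),'ang',a.round(4),'shift',d.round(1),'yaw',round(float(y),4),'F',s['force'].round(2),'T',s['torque'].round(2),'op',round(s['opening']*1000,1))
E
python3 - <<'E'
from h import *
to([.437,-.355,.16],-.016)
E
```

```text
t 0.15 pos [0.2816 0.5574 0.2327] ang 2.6738 shift [-550.2 -744.2   73.7] yaw 2.6898 F [ 0.11 -0.06 -0.31] T [-0.01  0.   -0.  ] op 87.5
```

{"op": "step_arm", "data": {"series": [-24,-32.5,0,0.12,1,-48,-65,0,0.24,1,-72,-97.5,0,0.36,1,-96,-130,0,0.48,1,-120,-162,0,0.6,1]}}

```text
time_s: 0.57
tool_pos: [0.3152, 0.3569, 0.2323]
eef_rot: [-0.0, 0.511, 0.86, -0.001]
force: [0.5, -0.6, 0.7]
opening: 0.0874
```

```bash
python3 - <<'E'
from h import *
to([.437,-.355,.16],-.016)
E
```

```text
t 0.5667 pos [0.3152 0.3569 0.2323] ang 2.0687 shift [-683.6 -232.8   73.5] yaw 2.0847 F [ 0.52 -0.64  0.69] T [-0.08 -0.02  0.06] op 87.4
```

Tracks well. Continue.

{"op": "step_arm", "data": {"series": [-38.5,-13,0,0.12,1,-77,-26,0,0.24,1,-115,-39,0,0.36,1,-154,-52,0,0.48,1,-192,-65,0,0.6,1]}}

```text
time_s: 0.98
tool_pos: [0.3495, 0.1554, 0.2326]
eef_rot: [0.0, 0.744, 0.668, -0.001]
force: [1.4, -0.5, 0.0]
opening: 0.0872
```

```bash
python3 - <<'E'
from h import *
to([.437,-.355,.16],-.016)
E
```

```text
t 0.9833 pos [0.3495 0.1554 0.2326] ang 1.4634 shift [-498.   141.8   73.4] yaw 1.4794 F [ 1.37 -0.49  0.02] T [-0.15 -0.04 -0.01] op 87.2
```

{"op": "step_arm", "data": {"series": [-39,11,0,0.12,1,-78,22,0,0.24,1,-117,33,0,0.36,1,-156,44,0,0.48,1,-195,55.5,0,0.6,1]}}

```text
time_s: 1.4
tool_pos: [0.3834, -0.0464, 0.2331]
eef_rot: [0.001, 0.91, 0.416, -0.0]
force: [1.2, 0.4, -0.2]
opening: 0.0871
```

```bash
python3 - <<'E'
from h import *
to([.437,-.355,.16],-.016)
E
```

```text
t 1.4 pos [ 0.3834 -0.0464  0.2331] ang 0.8573 shift [-198.1  242.4   73.7] yaw 0.8733 F [ 1.17  0.38 -0.18] T [-0.01  0.04 -0.04] op 87.1
```

{"op": "step_arm", "data": {"series": [-25,31,0,0.12,1,-50,62,0,0.24,1,-75,93,0,0.36,1,-101,123,0,0.48,1,-126,154,0,0.6,1]}}

```text
time_s: 1.82
tool_pos: [0.417, -0.2446, 0.2333]
eef_rot: [0.001, 0.992, 0.125, -0.0]
force: [0.2, -0.4, 0.8]
opening: 0.0869
```

```bash
python3 - <<'E'
from h import *
to([.437,-.355,.16],-.016)
E
```

```text
t 1.8167 pos [ 0.417  -0.2446  0.2333] ang 0.2506 shift [ -7.9 111.8  73.5] yaw 0.2666 F [ 0.19 -0.36  0.83] T [-0.04  0.11 -0.07] op 86.9
```

{"op": "step_arm", "data": {"series": [-2.5,35,23,0.1,1,-5,70,46,0.2,1,-8,112,73,0.267,1,-8,112,73,0.267,1]}}

```text
time_s: 2.15
tool_pos: [0.4352, -0.3579, 0.1556]
eef_rot: [-0.001, 1.0, -0.011, -0.002]
force: [-1.6, 0.6, -0.8]
opening: 0.0871
```

```bash
python3 - <<'E'
from h import *
to([.437,-.355,.04],-.016)
c=cap('wrist','w1')
s,R=st()
for P in [(.437,-.355,.069),(.467,-.348,.069),(.407,-.348,.069)]: print(proj(c,P))
np.savez('w1.npz',**c)
E
```

```text
t 2.15 pos [ 0.4352 -0.3579  0.1556] ang -0.0225 shift [  2.2  -2.9 115.6] yaw -0.0065 F [-1.55  0.56 -0.79] T [0.03 0.21 0.02] op 87.1
[[251.13395682 194.67606498]]
[[240.08315345 154.41336259]]
[[242.84006925 232.51697113]]
```

View pics/w1.png

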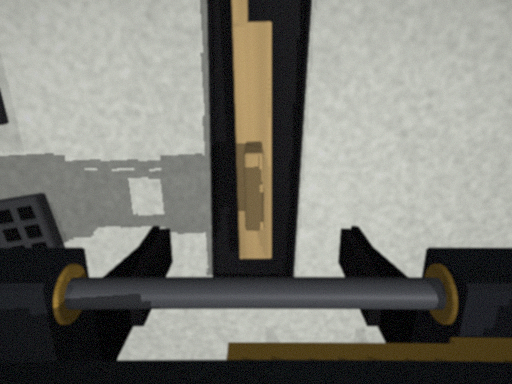

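The wrist view shows the fin at u 245–264, v 150–230, between the fingers and close to the predicted (251,194).

```bash
python3 - <<'E'
from h import *
c=dict(np.load('w1.npz'))
print(onz(c,[(245.5,152),(263,152),(263,230),(246,230)],.069).round(4))
print(onz(c,[(234,22),(271,22),(272,259),(239,259),(234,100),(272,100)],.022).round(4))
print(onz(c,[(208,40),(310,40),(213,240),(296,240)],.012).round(4))
R,_=cv2.Rodrigues(np.array(c['rvec'],float)); print(-R.T@c['tvec'].reshape(3))
im=c['pixels'][:,:,::-1]
cv2.imwrite('pics/w1z.png',cv2.resize(im[0:280,190:320],None,fx=2.1,fy=2.1,interpolation=cv2.INTER_CUBIC))
to([.437,-.355,.04],-.016)
E
```

```text
[[ 0.4686 -0.3518  0.069 ]
 [ 0.4684 -0.3641  0.069 ]
 [ 0.4087 -0.3632  0.069 ]
 [ 0.409  -0.3504  0.069 ]]
[[ 0.5575 -0.3447  0.022 ]
 [ 0.557  -0.3724  0.022 ]
 [ 0.3575 -0.3718  0.022 ]
 [ 0.3582 -0.3413  0.022 ]
 [ 0.5012 -0.3424  0.022 ]
 [ 0.5005 -0.3728  0.022 ]]
[[ 0.5466 -0.3233  0.012 ]
 [ 0.5448 -0.4033  0.012 ]
 [ 0.3731 -0.3169  0.012 ]
 [ 0.3715 -0.395   0.012 ]]
[ 0.5185875  -0.35953833  0.30657259]
t 2.2 pos [ 0.4351 -0.3572  0.1559] ang -0.0195 shift [  2.4  -2.1 115.9] yaw -0.0035 F [-1.59  0.52  0.34] T [0.   0.22 0.02] op 86.8
```

View pics/w1z.png

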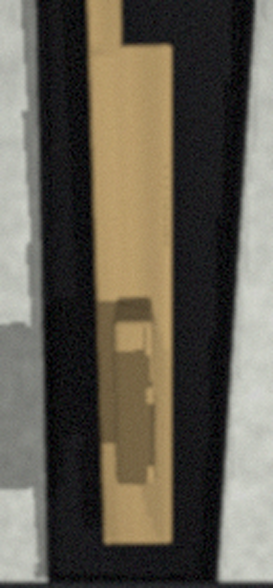

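{"op": "step_arm", "data": {"series": [2.5,-0.7,35,-0.006,1,2.9,-0.7,70,-0.006,1,2.9,-0.7,100,-0.006,1,2.9,-0.7,116.5,-0.006,1,2.9,-0.7,116.5,-0.006,1]}}

```text
time_s: 2.62
tool_pos: [0.4352, -0.3526, 0.0356]
eef_rot: [-0.004, 1.0, -0.006, -0.005]
force: [-1.0, 0.2, -0.6]
opening: 0.087
```

```bash
python3 - <<'E'
from h import *
to([.438,-.3565,.039],-.013)
E
```

```text
t 2.6167 pos [ 0.4352 -0.3526  0.0356] ang -0.0117 shift [ 2.9  3.9 -3.4] yaw 0.0013 F [-1.02  0.24 -0.57] T [-0.05  0.19  0.04] op 87.0
```

{"op": "step_arm", "data": {"series": [2,3,-3,0,1,2.9,3.9,-3.4,0,1,2.9,3.9,-3.4,0,-1,2.9,3.9,-3.4,0,-1,2.9,3.9,-3.4,0,-1], "force": 50}}

```text
time_s: 3.03
tool_pos: [0.4389, -0.3573, 0.0407]
eef_rot: [-0.003, 1.0, -0.006, -0.004]
force: [0.6, -0.6, -0.1]
opening: 0.074
```

{"op": "step_arm", "data": {"series": [0,0,0,0,-1,0,0,0,0,-1,0,0,0,0,-1]}}

```text
time_s: 3.28
tool_pos: [0.4391, -0.3575, 0.0411]
eef_rot: [-0.003, 1.0, -0.006, -0.004]
force: [0.4, -0.5, 0.1]
opening: 0.0548
```

```bash
python3 - <<'E'
from h import *
to([.438,-.3565,.039],-.013)
E
```

```text
t 3.2833 pos [ 0.4391 -0.3575  0.0411] ang -0.0115 shift [-1.1 -1.   2.1] yaw 0.0015 F [ 0.35 -0.54  0.13] T [-0.01  0.13 -0.01] op 54.8
```

{"op": "step_arm", "data": {"series": [-1,-1,1.5,0,-1,-1,-1,1.5,0,-1,-1,-1,1.5,0,-1,-1,-1,1.5,0,-1,-1,-1,1.5,0,-1]}}

```text
time_s: 3.7
tool_pos: [0.4381, -0.3565, 0.0395]
eef_rot: [-0.003, 1.0, -0.006, -0.004]
force: [0.2, -0.1, -0.1]
opening: 0.0219
```

{"op": "step_arm", "data": {"series": [0,0,0,0,-1,0,0,0,0,-1,0,0,0,0,-1]}}

```text
time_s: 3.95
tool_pos: [0.4381, -0.3566, 0.0395]
eef_rot: [-0.003, 1.0, -0.006, -0.004]
force: [0.6, -0.4, -1.3]
opening: 0.0137
```

```bash
python3 - <<'E'
from h import *
to([.438,-.3565,.039],-.013)
s,R=st(); print(R.round(4))
E
```

```text
t 3.95 pos [ 0.4381 -0.3566  0.0395] ang -0.0115 shift [-0.1 -0.1  0.5] yaw 0.0015 F [ 0.56 -0.44 -1.28] T [-0.08  0.1  -0.06] op 13.7
[[ 0.9999 -0.0116 -0.0075]
 [-0.0115 -0.9999  0.0055]
 [-0.0076 -0.0054 -1.    ]]
```

{"op": "step_arm", "data": {"series": [0,0,-20,0,-1,0,0,-45,0,-1,0,0,-75,0,-1,0,0,-80,0,-1], "force": 60}}

```text
time_s: 4.28
tool_pos: [0.4408, -0.3591, 0.1245]
eef_rot: [-0.0, 1.0, -0.006, -0.001]
force: [0.9, -1.8, 0.2]
opening: 0.0138
```

```bash
python3 - <<'E'
from h import *
to([.4985,-.201,.12],1.584)
E
```

```text
t 4.2833 pos [ 0.4408 -0.3591  0.1245] ang -0.0115 shift [  55.9 -158.8    4.4] yaw -1.5955 F [ 0.95 -1.79  0.25] T [-0.08  0.12 -0.  ] op 13.8
```

{"op": "step_arm", "data": {"series": [6,-15,0,-0.12,-1,12,-30,0,-0.24,-1,18,-45,0,-0.36,-1,24,-60,0,-0.48,-1,30,-75,0,-0.6,-1]}}

```text
time_s: 4.7
tool_pos: [0.4714, -0.2835, 0.1234]
eef_rot: [-0.001, 0.956, 0.293, -0.001]
force: [0.1, -0.5, -2.3]
opening: 0.0141
```

```bash
python3 - <<'E'
from h import *
to([.4985,-.201,.12],1.584)
E
```

```text
t 4.7 pos [ 0.4714 -0.2835  0.1234] ang 0.5942 shift [ 68.6 -53.1   3.4] yaw -0.9898 F [ 0.09 -0.48 -2.3 ] T [-0.04  0.16 -0.01] op 14.1
```

{"op": "step_arm", "data": {"series": [9,-7,0,-0.12,-1,18,-14,0,-0.24,-1,27,-21,0,-0.36,-1,36,-28,0,-0.48,-1,46,-35,0,-0.6,-1]}}

```text
time_s: 5.12
tool_pos: [0.4895, -0.2278, 0.1223]
eef_rot: [-0.002, 0.825, 0.565, -0.001]
force: [0.1, 0.4, -1.0]
opening: 0.0137
```

```bash
python3 - <<'E'
from h import *
to([.4985,-.201,.12],1.584)
E
```

```text
t 5.1167 pos [ 0.4895 -0.2278  0.1223] ang 1.2001 shift [28.3 -1.3  2.3] yaw -0.3839 F [ 0.11  0.37 -0.96] T [-0.13  0.05 -0.03] op 13.7
```

{"op": "step_arm", "data": {"series": [8,0,0,-0.12,-1,16,-1,2,-0.24,-1,24,-1.3,2,-0.36,-1,28.3,-1.3,2.3,-0.384,-1,28.3,-1.3,2.3,-0.384,-1]}}

```text
time_s: 5.53
tool_pos: [0.4983, -0.2, 0.1192]
eef_rot: [-0.003, 0.703, 0.712, -0.001]
force: [-0.4, -0.0, -1.7]
opening: 0.013
```

```bash
python3 - <<'E'
from h import *
for n in ['top','scene','wrist']:
    c=cap(n,n+'2'); np.savez(n+'2.npz',**c)
to([.4985,-.201,.12],1.584)
c=dict(np.load('top2.npz'))
im=c['pixels'][:,:,::-1]
cv2.imwrite('pics/t2z.png',cv2.resize(im[160:290,130:360],None,fx=3.4,fy=3.4,interpolation=cv2.INTER_CUBIC))
E
```

```text
t 5.6833 pos [ 0.4983 -0.2013  0.1198] ang 1.5815 shift [ 0.3  0.2 -0.2] yaw -0.0025 F [-0.4   0.9  -1.63] T [-0.17  0.    0.01] op 13.6
```

View pics/t2z.png

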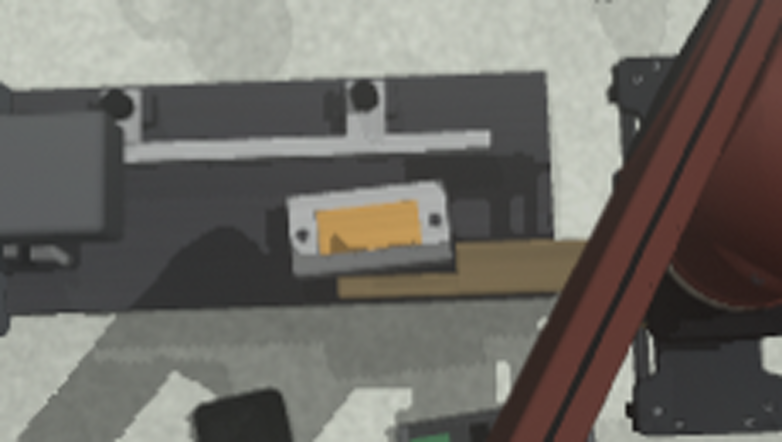

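View pics/wrist2.png

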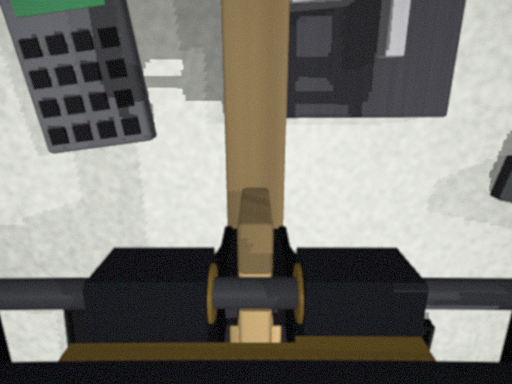

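View pics/scene2.png

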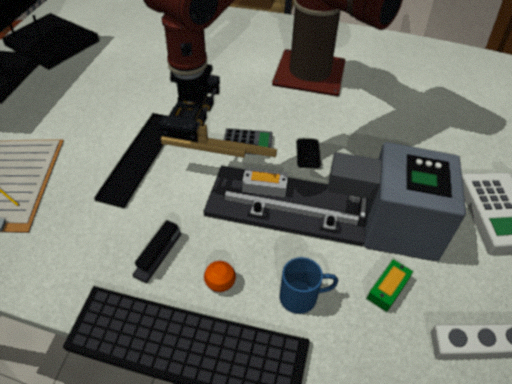

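```bash
python3 - <<'E'
from h import *
c=dict(np.load('top2.npz'))
def Z(pts,f,off): return (np.array(pts,float)+.5)/f-.5+np.array(off)
off=(130,160)
print('lip/heel top z.102',(onz(c,Z([(338,279),(338,297),(455,257),(555,241),(555,296),(457,243)],3.4,off),.102)*1000).round(1)[:,:2].tolist())
print('car',(onz(c,Z([(287,198),(443,182),(452,252),(293,256)],3.4,off),.052)*1000).round(1)[:,:2].tolist())
print('rail',(onz(c,Z([(489,130),(490,148),(125,145),(125,162)],3.4,off),.038)*1000).round(1)[:,:2].tolist())
E
```

```text
lip/heel top z.102 [[490.9, -8.9], [480.4, -8.8], [502.6, -77.7], [510.9, -136.6], [478.8, -135.5], [510.8, -79.0]]
car [[546.0, 27.0], [554.4, -71.7], [510.1, -76.4], [509.3, 23.2]]
rail [[589.8, -102.1], [578.0, -102.4], [584.4, 134.4], [573.2, 134.2]]
```

```bash
python3 - <<'E'
from h import *
c=dict(np.load('top2.npz'))
im=c['pixels']; g=im.astype(float)
# sub-pixel column edges: rail face lower edge and stick outer edge
def edge(u,v0,v1,ch,sign):
    col=cv2.GaussianBlur(g[:,:,ch],(3,3),0)[:,u]; d=np.diff(col[v0:v1+1])*sign; k=int(np.argmax(d))
    o=0
    if 0<k<len(d)-1:
        a,b,e=d[k-1],d[k],d[k+1]; o=.5*(a-e)/(a-2*b+e)
    return v0+k+o+.5
def fit(us,v0,v1,ch,sign,z,n):
    P=onz(c,[(u,edge(u,v0(u),v1(u),ch,sign)) for u in us],z)*1000
    ok=np.ones(len(P),bool)
    for _ in range(4):
        p=np.polyfit(P[ok,1],P[ok,0],1); r=P[:,0]-np.polyval(p,P[:,1]); ok=abs(r)<1.5
    print(n,'slope',p[0].round(4),'X at Y=0',p[1].round(1),'n',ok.sum(),'res',r[ok].std().round(2),'Y',P[:,1].min().round(),P[:,1].max().round())
fit([u for u in range(172,270)],lambda u:200,lambda u:210,1,-1,.038,'rail face')
fit([u for u in range(172,230)],lambda u:197,lambda u:204,1,1,.038,'rail back')
fit([u for u in range(232,292)],lambda u:243,lambda u:252,0,-1,.102,'stick outer(top)')
fit([u for u in range(232,262)],lambda u:236,lambda u:245,0,1,.102,'lip inner')
fit([u for u in range(266,300)],lambda u:226,lambda u:236,0,1,.102,'bar inner')
fit([u for u in range(216,260)],lambda u:208,lambda u:222,1,1,.052,'car rail side')
fit([u for u in range(160,290)],lambda u:246,lambda u:256,1,1,.02,'bed')
fit([u for u in range(170,290)],lambda u:178,lambda u:190,1,-1,.02,'bed far')
E
```

```text
rail face slope -0.0178 X at Y=0 575.9 n 96 res 0.43 Y -92.0 122.0
rail back slope -0.0144 X at Y=0 587.8 n 58 res 0.26 Y -4.0 122.0
stick outer(top) slope -0.0145 X at Y=0 480.5 n 60 res 0.14 Y -132.0 -15.0
lip inner slope -0.0409 X at Y=0 490.7 n 30 res 0.15 Y -73.0 -15.0
bar inner slope -0.029 X at Y=0 508.5 n 27 res 0.16 Y -149.0 -83.0
car rail side slope -0.0952 X at Y=0 549.2 n 43 res 0.27 Y -70.0 23.0
bed slope -0.0146 X at Y=0 479.7 n 128 res 0.27 Y -134.0 151.0
bed far slope -0.0167 X at Y=0 630.4 n 120 res 0.32 Y -139.0 132.0
```

{"op": "step_arm", "data": {"series": [-5,1,0,-0.003,-1,-5,1,25,-0.003,-1,-5,1,45,-0.003,-1,-5,1,59,-0.003,-1,-5,1,59,-0.003,-1]}}

```text
time_s: 6.1
tool_pos: [0.4967, -0.2057, 0.0574]
eef_rot: [-0.005, 0.703, 0.711, -0.002]
force: [-1.9, 0.0, -2.6]
opening: 0.0138
```

```bash
python3 - <<'E'
from h import *
to([.4975,-.206,.06],1.586)
s,R=st(); print(R.round(4))
c=cap('scene','s3'); im=c['pixels'][:,:,::-1]
cv2.imwrite('pics/s3z.png',cv2.resize(im[125:245,150:350],None,fx=4,fy=4,interpolation=cv2.INTER_CUBIC))
E
```

```text
t 6.1 pos [ 0.4967 -0.2057  0.0574] ang 1.5826 shift [-0.3  0.8 -2.6] yaw -0.0034 F [-1.91  0.04 -2.65] T [-0.08  0.12 -0.01] op 13.8
[[-0.0118  0.9999 -0.0099]
 [ 0.9999  0.0119  0.0043]
 [ 0.0044 -0.0098 -0.9999]]
```

View pics/s3z.png

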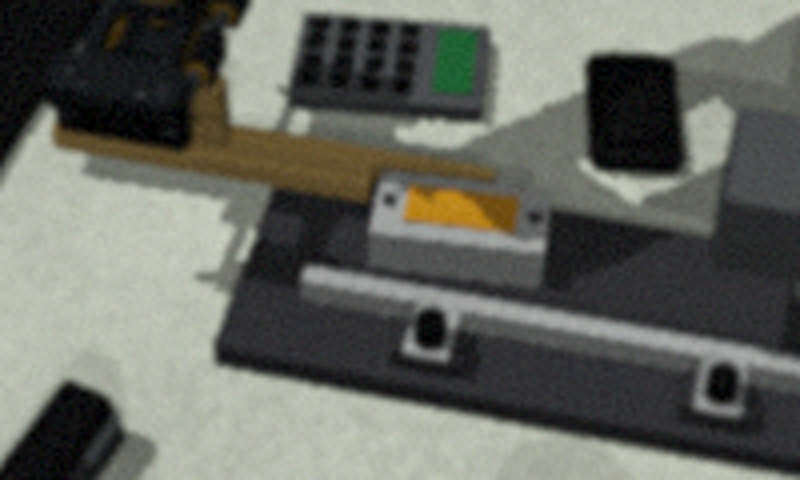

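{"op": "step_arm", "data": {"series": [-0.3,2,-2.5,-0.003,-1,-0.3,4,-2.5,-0.003,-1,-0.3,6,-2.5,-0.003,-1,-0.3,8,-2.5,-0.003,-1,-0.3,10,-2.5,-0.003,-1]}}

```text
time_s: 6.57
tool_pos: [0.5084, -0.2066, 0.0624]
eef_rot: [-0.003, 0.702, 0.713, -0.002]
force: [-1.9, -0.7, -0.8]
opening: 0.0137
```

```bash
python3 - <<'E'
from h import *
to([.532,-.206,.06],1.586)
E
```

```text
t 6.5667 pos [ 0.5084 -0.2066  0.0624] ang 1.5862 shift [ 0.3 23.6  2.2] yaw 0.0002 F [-1.94 -0.65 -0.77] T [-0.14  0.27  0.28] op 13.7
```

{"op": "step_arm", "data": {"series": [0,2.5,1,0,-1,0,5,1.5,0,-1,0,7.5,1.5,0,-1,0,10,1.5,0,-1,0,12.5,1.5,0,-1]}}

```text
time_s: 6.98
tool_pos: [0.5205, -0.2059, 0.0605]
eef_rot: [-0.004, 0.701, 0.713, -0.002]
force: [-4.8, 0.6, 2.0]
opening: 0.0133
```

```bash
python3 - <<'E'
from h import *
to([.532,-.206,.06],1.586)
E
```

```text
t 6.9833 pos [ 0.5205 -0.2059  0.0605] ang 1.5867 shift [-0.2 11.5  0.4] yaw 0.0007 F [-4.79  0.59  1.96] T [0.57 1.01 0.87] op 13.3
```

```bash
cat >> h.py <<'E'
def look(k):
    c=cap('top'); im=c['pixels'][:,:,::-1]
    a=cv2.resize(im[165:265,130:330],None,fx=4,fy=4,interpolation=cv2.INTER_CUBIC)
    cv2.imwrite('pics/%s.png'%k,a); np.savez('%s.npz'%k,**c); return c
E
python3 - <<'E'
from h import *
c=look('l1')
to([.532,-.206,.06],1.586)
E
```

```text
t 7.0333 pos [ 0.5212 -0.2061  0.0607] ang 1.5866 shift [-0.1 10.9  0.6] yaw 0.0006 F [-4.08  1.12  1.35] T [0.5  0.83 0.8 ] op 14.0
```

View pics/l1.png

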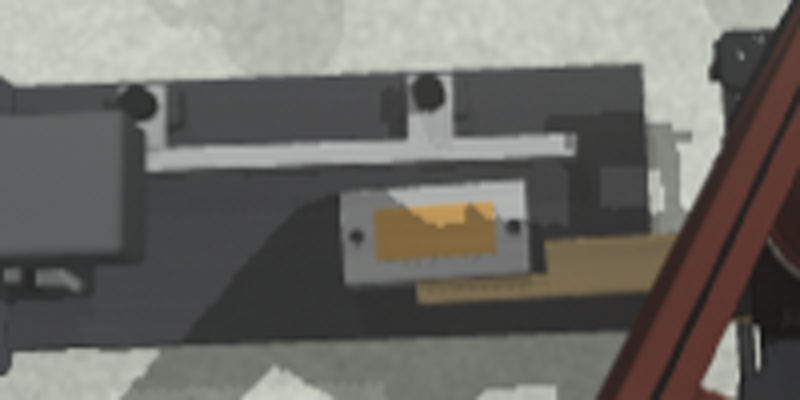

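{"op": "step_arm", "data": {"series": [0,1.5,0,0,-1,0,3,0,0,-1,0,4.5,0,0,-1,0,6,0,0,-1]}}

```text
time_s: 7.37
tool_pos: [0.5273, -0.206, 0.0606]
eef_rot: [-0.004, 0.702, 0.713, -0.002]
force: [-4.3, 0.1, 0.3]
opening: 0.0136
```

```bash
python3 - <<'E'
from h import *
to([.532,-.206,.06],1.586)
E
```

```text
t 7.3667 pos [ 0.5273 -0.206   0.0606] ang 1.5865 shift [-0.1  4.7  0.6] yaw 0.0005 F [-4.27  0.08  0.27] T [0.35 0.92 0.82] op 13.6
```

{"op": "step_arm", "data": {"series": [0,1,0,0,-1,0,2,0,0,-1,0,3,0,0,-1]}}

```text
time_s: 7.62
tool_pos: [0.5304, -0.206, 0.0606]
eef_rot: [-0.004, 0.702, 0.713, -0.002]
force: [-3.9, -0.6, 0.8]
opening: 0.0135
```

```bash
python3 - <<'E'
from h import *
to([.532,-.206,.06],1.586)
E
```

```text
t 7.6167 pos [ 0.5304 -0.206   0.0606] ang 1.5865 shift [-0.   1.6  0.6] yaw 0.0005 F [-3.9  -0.59  0.75] T [0.37 0.87 0.79] op 13.5
```

{"op": "step_arm", "data": {"series": [0,0.7,0,0,-1,0,1.4,0,0,-1,0,1.4,0,0,-1]}}

```text
time_s: 7.87
tool_pos: [0.5319, -0.206, 0.0606]
eef_rot: [-0.004, 0.702, 0.713, -0.002]
force: [-4.3, 0.0, 0.7]
opening: 0.0136
```

```bash
python3 - <<'E'
from h import *
to([.532,-.206,.06],1.586)
c=look('l2')
E
```

```text
t 7.8667 pos [ 0.5319 -0.206   0.0606] ang 1.5865 shift [0.  0.1 0.6] yaw 0.0005 F [-4.33  0.01  0.68] T [0.33 0.87 0.84] op 13.6
```

View pics/l2.png

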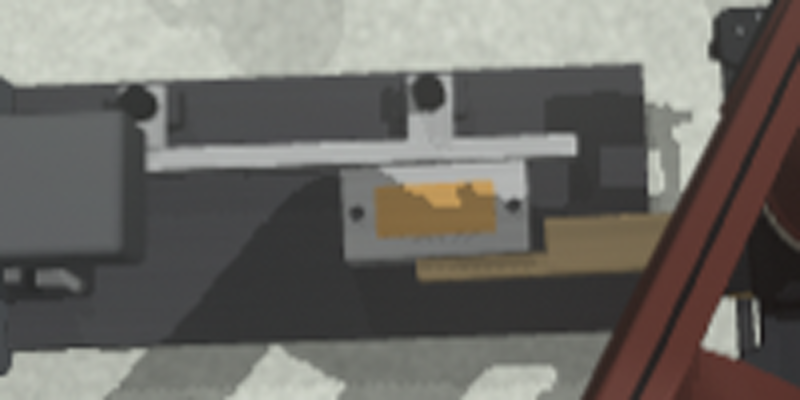

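{"op": "step_arm", "data": {"series": [0,0.7,0,0,-1,0,1.4,0,0,-1,0,1.4,0,0,-1]}}

```text
time_s: 8.17
tool_pos: [0.5334, -0.206, 0.0606]
eef_rot: [-0.004, 0.702, 0.713, -0.002]
force: [-4.9, 0.2, 0.9]
opening: 0.0136
```

```bash
python3 - <<'E'
from h import *
to([.532,-.206,.06],1.586)
E
```

```text
t 8.1667 pos [ 0.5334 -0.206   0.0606] ang 1.5864 shift [ 0.  -1.4  0.6] yaw 0.0004 F [-4.86  0.19  0.87] T [0.36 0.87 0.78] op 13.6
```

{"op": "step_arm", "data": {"series": [0,0.5,0,0,-1,0,1,0,0,-1,0,1,0,0,-1]}}

```text
time_s: 8.42
tool_pos: [0.5345, -0.206, 0.0606]
eef_rot: [-0.003, 0.702, 0.713, -0.001]
force: [-3.6, 0.2, 0.7]
opening: 0.0136
```

```bash
python3 - <<'E'
from h import *
to([.532,-.206,.06],1.586)
E
```

```text
t 8.4167 pos [ 0.5345 -0.206   0.0606] ang 1.5864 shift [ 0.1 -2.5  0.7] yaw 0.0004 F [-3.62  0.18  0.71] T [0.36 0.82 0.83] op 13.6
```

{"op": "step_arm", "data": {"series": [0,0.5,0,0,-1,0,1,0,0,-1,0,1,0,0,-1]}}

```text
time_s: 8.67
tool_pos: [0.5354, -0.206, 0.0606]
eef_rot: [-0.004, 0.702, 0.713, -0.002]
force: [-5.3, 0.3, 1.0]
opening: 0.014
```

```bash
python3 - <<'E'
from h import *
to([.532,-.206,.06],1.586)
E
```

```text
t 8.6667 pos [ 0.5354 -0.206   0.0606] ang 1.5865 shift [ 0.  -3.4  0.6] yaw 0.0005 F [-5.29  0.31  0.97] T [0.31 0.96 0.8 ] op 14.0
```

{"op": "step_arm", "data": {"series": [0,0.5,0,0,-1,0,0.5,0,0,-1]}}

```text
time_s: 8.83
tool_pos: [0.5356, -0.206, 0.0605]
eef_rot: [-0.004, 0.701, 0.713, -0.002]
force: [-6.5, -0.6, 1.8]
opening: 0.0133
```

```bash
python3 - <<'E'
from h import *
to([.532,-.206,.06],1.586)
c=look('l3')
E
```

```text
t 8.8333 pos [ 0.5356 -0.206   0.0605] ang 1.5867 shift [ 0.  -3.6  0.5] yaw 0.0007 F [-6.52 -0.64  1.84] T [0.31 1.16 0.82] op 13.3
```

View pics/l3.png

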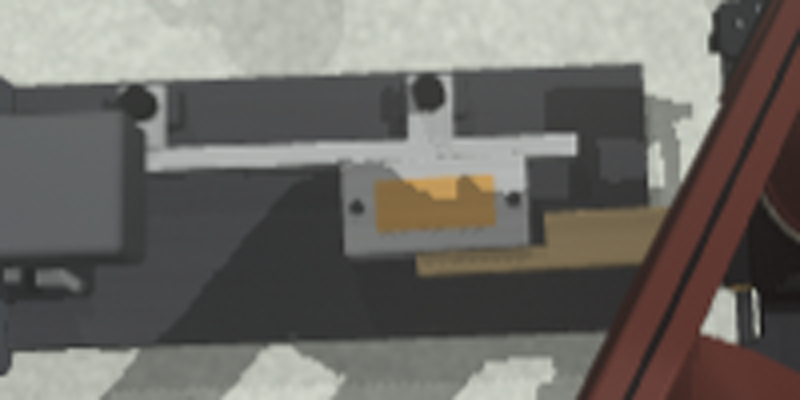

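```bash
cat >> h.py <<'E'
def edge(g,u,v0,v1,sign):
    col=g[:,u]; d=np.diff(col[v0:v1+1])*sign; k=int(np.argmax(d)); o=0
    if 0<k<len(d)-1:
        a,b,e=d[k-1],d[k],d[k+1]; o=.5*(a-e)/(a-2*b+e)
    return v0+k+o+.5
def fit(c,us,v0,v1,ch,sign,z,n):
    g=cv2.GaussianBlur(c['pixels'][:,:,ch].astype(float),(3,3),0)
    P=onz(c,[(u,edge(g,u,v0,v1,sign)) for u in us],z)*1000
    ok=np.ones(len(P),bool)
    for _ in range(4):
        p=np.polyfit(P[ok,1],P[ok,0],1); r=P[:,0]-np.polyval(p,P[:,1]); ok=abs(r)<1.5
    print(n,'slope',p[0].round(4),'X(0)',p[1].round(1),'n',ok.sum(),'res',r[ok].std().round(2),'Y',P[:,1].min().round(),P[:,1].max().round())
E
python3 - <<'E'
from h import *
c=dict(np.load('l3.npz')); 
fit(c,range(237,290),228,237,0,-1,.043,'stick outer')
fit(c,range(268,292),213,222,0,1,.043,'bar inner')
fit(c,range(218,232),222,233,1,-1,.052,'car side front')
fit(c,range(218,259),222,231,2,-1,.052,'car side b')
fit(c,range(170,212),200,212,1,-1,.038,'rail')
# plate edges
fit(c,range(226,252),218,226,0,-1,.053,'plate lower')
E
```

```text
stick outer slope -0.0385 X(0) 512.0 n 53 res 0.18 Y -133.0 -22.0
bar inner slope -0.0308 X(0) 543.4 n 24 res 0.24 Y -139.0 -89.0
car side front slope -0.0642 X(0) 523.9 n 14 res 0.09 Y -9.0 19.0
car side b slope -0.0505 X(0) 524.1 n 41 res 0.29 Y -67.0 19.0
rail slope -0.0161 X(0) 575.8 n 42 res 0.37 Y 35.0 126.0
plate lower slope 0.1845 X(0) 536.6 n 13 res 0.73 Y -52.0 1.0
```

{"op": "step_arm", "data": {"series": [0,-1,0,0.008,-1,0,-2,0,0.016,-1,0,-2.8,0,0.025,-1,0,-2.8,0,0.025,-1]}}

```text
time_s: 9.22
tool_pos: [0.5323, -0.2058, 0.0603]
eef_rot: [-0.004, 0.711, 0.704, -0.002]
force: [-4.8, -0.3, 1.7]
opening: 0.0135
```

```bash
python3 - <<'E'
from h import *
to([.532,-.206,.06],1.561)
E
```

```text
t 9.2167 pos [ 0.5323 -0.2058  0.0603] ang 1.561 shift [-0.2 -0.3  0.3] yaw 0.0 F [-4.84 -0.29  1.73] T [0.52 0.96 0.93] op 13.5
```

{"op": "step_arm", "data": {"series": [2,0.3,-0.3,0,-1,4,0.5,-0.3,0,-1,6,0.7,-0.3,0,-1,6,0.7,-0.3,0,-1]}}

```text
time_s: 9.55
tool_pos: [0.5327, -0.2005, 0.0603]
eef_rot: [-0.004, 0.71, 0.704, -0.003]
force: [-5.1, -3.0, -1.4]
opening: 0.0135
```

```bash
python3 - <<'E'
from h import *
to([.532,-.206,.06],1.561)
c=look('l4')
fit(c,range(237,290),228,237,0,-1,.043,'stick outer')
fit(c,range(218,259),222,231,2,-1,.052,'car side b')
E
```

```text
t 9.55 pos [ 0.5327 -0.2005  0.0603] ang 1.5614 shift [-5.5 -0.6  0.3] yaw 0.0004 F [-5.08 -2.98 -1.45] T [-0.64  1.05  0.93] op 13.5
stick outer slope -0.0181 X(0) 513.2 n 50 res 0.24 Y -134.0 -22.0
car side b slope -0.0291 X(0) 525.6 n 41 res 0.45 Y -67.0 19.0
```

View pics/l4.png

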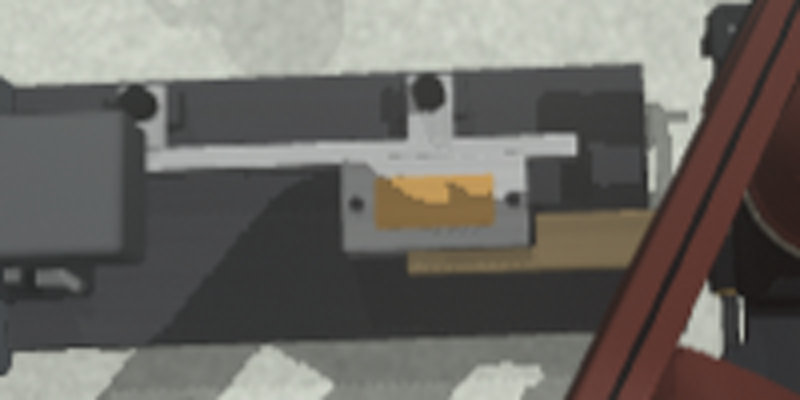

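{"op": "step_arm", "data": {"series": [2,0.45,-0.3,0,-1,4,0.4,-0.3,0,-1,6,0.35,-0.3,0,-1,8,0.3,-0.3,0,-1]}}

```text
time_s: 9.93
tool_pos: [0.5327, -0.1943, 0.0605]
eef_rot: [-0.003, 0.71, 0.704, -0.004]
force: [-5.5, -6.4, -0.9]
opening: 0.0136
```

```bash
python3 - <<'E'
from h import *
to([.532,-.206,.06],1.561)
E
```

```text
t 9.9333 pos [ 0.5327 -0.1943  0.0605] ang 1.5617 shift [-11.7  -0.5   0.6] yaw 0.0007 F [-5.46 -6.43 -0.9 ] T [-1.38  1.21  0.92] op 13.6
```

{"op": "step_arm", "data": {"series": [3,0.5,-0.3,0,-1,6,0.45,-0.3,0,-1,9,0.4,-0.3,0,-1,12,0.3,-0.3,0,-1]}}

```text
time_s: 10.27
tool_pos: [0.5327, -0.185, 0.0611]
eef_rot: [-0.001, 0.71, 0.704, -0.006]
force: [-8.1, -9.6, 0.2]
opening: 0.0141
```

```bash
python3 - <<'E'
from h import *
to([.532,-.206,.06],1.561)
E
```

```text
t 10.2667 pos [ 0.5327 -0.185   0.0611] ang 1.5619 shift [-21.   -0.5   1.3] yaw 0.0009 F [-8.13 -9.63  0.18] T [-1.67  1.44  0.98] op 14.1
```

{"op": "step_arm", "data": {"series": [3,0.1,0.3,0,-1,6,0.05,0.3,0,-1,9,0,0.3,0,-1,12,-0.1,0.3,0,-1]}}

```text
time_s: 10.6
tool_pos: [0.5326, -0.176, 0.0615]
eef_rot: [0.001, 0.71, 0.704, -0.008]
force: [-7.5, -11.2, 2.1]
opening: 0.0137
```

```bash
python3 - <<'E'
from h import *
to([.532,-.206,.06],1.561)
c=look('l5')
fit(c,range(215,270),228,237,0,-1,.043,'stick outer')
fit(c,range(210,250),222,231,2,-1,.052,'car side b')
E
```

```text
t 10.6 pos [ 0.5326 -0.176   0.0615] ang 1.5621 shift [-29.9  -0.3   1.9] yaw 0.0011 F [ -7.46 -11.21   2.13] T [-1.73  1.55  0.98] op 13.7
stick outer slope -0.0241 X(0) 513.0 n 44 res 0.3 Y -90.0 26.0
car side b slope -0.0281 X(0) 526.0 n 40 res 0.15 Y -48.0 36.0
```

View pics/l5.png

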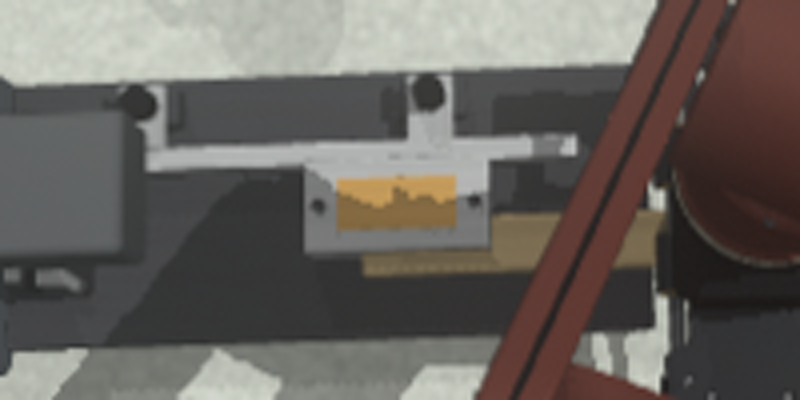

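```bash
python3 - <<'E'
from h import *
s,R=st(); print(R.round(4)); print(s['joint_pos'].round(3))
E
```

```text
[[ 0.0086  0.9999 -0.0105]
 [ 0.9999 -0.0088 -0.0116]
 [-0.0117 -0.0104 -0.9999]]
[-0.45   0.262  1.824 -0.017  1.06  -0.433]
```

{"op": "step_arm", "data": {"series": [3.5,0.1,0.2,0,-1,7,0,0.2,0,-1,10.5,-0.1,0.2,0,-1,14,-0.2,0.2,0,-1]}}

```text
time_s: 10.98
tool_pos: [0.5324, -0.1647, 0.062]
eef_rot: [0.003, 0.71, 0.704, -0.01]
force: [-8.3, -11.1, 2.9]
opening: 0.0135
```

```bash
python3 - <<'E'
from h import *
to([.532,-.206,.06],1.561)
E
```

```text
t 10.9833 pos [ 0.5324 -0.1647  0.062 ] ang 1.5622 shift [-41.2  -0.    2.7] yaw 0.0012 F [ -8.32 -11.11   2.9 ] T [-1.83  1.57  0.93] op 13.5
```

```bash
python3 - <<'E'
from h import *
c=cap('scene'); im=c['pixels'][:,:,::-1]
cv2.imwrite('pics/s5z.png',cv2.resize(im[125:245,170:370],None,fx=4,fy=4,interpolation=cv2.INTER_CUBIC))
E
```

```text
(no output)
```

View pics/s5z.png

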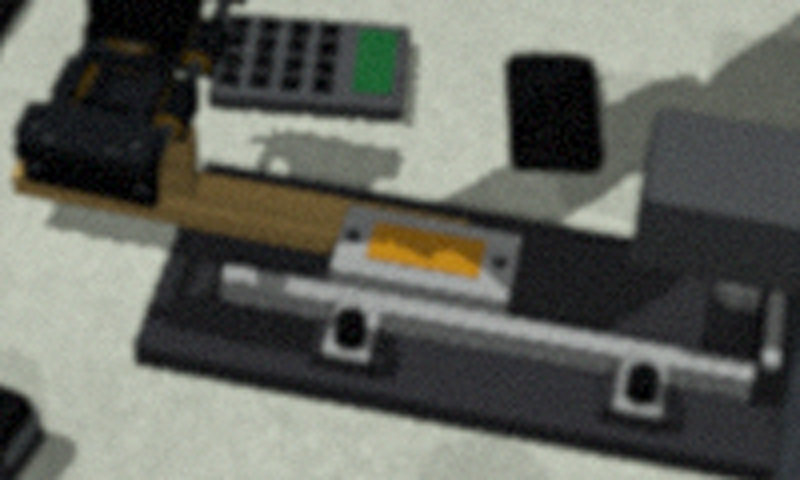

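{"op": "step_arm", "data": {"series": [5,-0.1,-0.6,0,-1,10,-0.25,-1.2,0,-1,15,-0.4,-1.8,0,-1,20,-0.5,-2.2,0,-1,25,-0.65,-2.5,0,-1]}}

```text
time_s: 11.45
tool_pos: [0.5314, -0.1401, 0.0635]
eef_rot: [0.003, 0.71, 0.704, -0.011]
force: [-5.0, -4.4, -3.7]
opening: 0.0135
```

```bash
python3 - <<'E'
from h import *
to([.532,-.206,.06],1.561)
c=look('l6')
s,R=st();print(R[2].round(4))
E
```

```text
t 11.45 pos [ 0.5314 -0.1401  0.0635] ang 1.5625 shift [-65.8   1.2   4.8] yaw 0.0015 F [-5.04 -4.42 -3.68] T [-1.31  1.    0.84] op 13.5
[-0.0183 -0.0111 -0.9998]
```

View pics/l6.png

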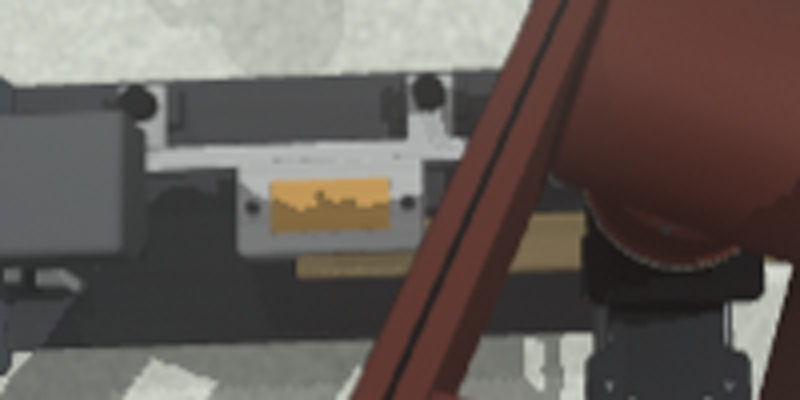

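{"op": "step_arm", "data": {"series": [4,0.25,-0.3,0,-1,8,0.15,-0.4,0,-1,12,0.05,-0.5,0,-1,16,-0.05,-0.6,0,-1,20,-0.15,-0.7,0,-1]}}

```text
time_s: 11.92
tool_pos: [0.5309, -0.1201, 0.0633]
eef_rot: [0.003, 0.71, 0.704, -0.011]
force: [-4.8, -5.8, -1.7]
opening: 0.0137
```

```bash
python3 - <<'E'
from h import *
to([.532,-.206,.06],1.561)
s,R=st();print(R[2].round(4))
c=dict(np.load('l6.npz')); print(onz(c,[(189.2,215),(235.3,215)],.052))
E
```

```text
t 11.9167 pos [ 0.5309 -0.1201  0.0633] ang 1.5627 shift [-85.8   1.9   5.1] yaw 0.0017 F [-4.81 -5.81 -1.73] T [-1.19  0.96  0.83] op 13.7
[-0.0207 -0.0115 -0.9997]
[[ 0.55316844  0.08076326  0.052     ]
 [ 0.5514029  -0.01872767  0.052     ]]
```

{"op": "step_arm", "data": {"series": [4,0.45,-0.3,0,-1,8,0.35,-0.4,0,-1,12,0.25,-0.5,0,-1,16,0.15,-0.6,0,-1,20,0.05,-0.7,0,-1]}}

```text
time_s: 12.33
tool_pos: [0.5308, -0.1013, 0.0634]
eef_rot: [0.004, 0.71, 0.704, -0.012]
force: [-4.9, -6.1, -1.7]
opening: 0.0134
```

```bash
python3 - <<'E'
from h import *
to([.532,-.206,.06],1.561)
s,R=st();print(R[2].round(4))
E
```

```text
t 12.3333 pos [ 0.5308 -0.1013  0.0634] ang 1.5627 shift [-104.6    2.1    5.8] yaw 0.0017 F [-4.87 -6.07 -1.74] T [-1.11  0.96  0.87] op 13.4
[-0.0232 -0.0119 -0.9997]
```

{"op": "step_arm", "data": {"series": [4,0.6,-0.3,0,-1,8,0.5,-0.5,0,-1,12,0.4,-0.6,0,-1,16,0.3,-0.7,0,-1,20,0.2,-0.8,0,-1]}}

```text
time_s: 12.75
tool_pos: [0.5308, -0.0825, 0.0635]
eef_rot: [0.005, 0.71, 0.704, -0.013]
force: [-5.8, -5.9, -1.1]
opening: 0.0133
```

```bash
python3 - <<'E'
from h import *
to([.532,-.206,.06],1.561)
s,R=st();print(R[2].round(4))
c=look('l7')
E
```

```text
t 12.75 pos [ 0.5308 -0.0825  0.0635] ang 1.5629 shift [-123.3    2.2    6.7] yaw 0.0019 F [-5.75 -5.87 -1.12] T [-1.17  1.02  0.88] op 13.3
[-0.0257 -0.0123 -0.9996]
```

View pics/l7.png

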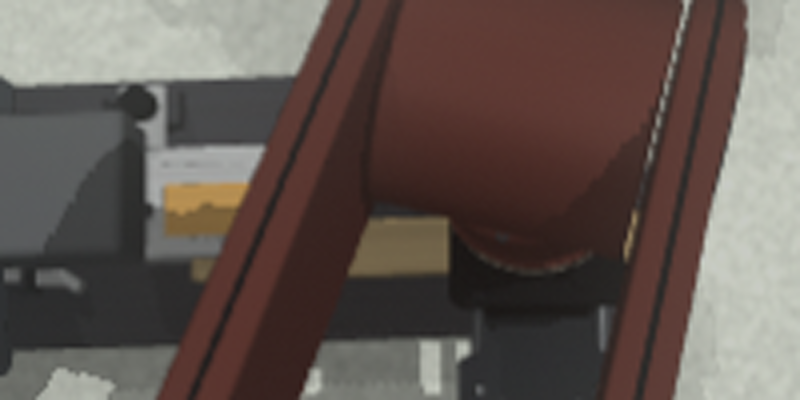

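{"op": "step_arm", "data": {"series": [4,0.6,-0.3,0,-1,8,0.5,-0.5,0,-1,12,0.4,-0.6,0,-1,16,0.3,-0.7,0,-1,20,0.2,-0.8,0,-1]}}

```text
time_s: 13.22
tool_pos: [0.5307, -0.0633, 0.0635]
eef_rot: [0.005, 0.71, 0.704, -0.015]
force: [-6.6, -7.8, 0.4]
opening: 0.0133
```

```bash
python3 - <<'E'
from h import *
to([.532,-.206,.06],1.561)
s,R=st();print(R[2].round(4))
E
```

```text
t 13.2167 pos [ 0.5307 -0.0633  0.0635] ang 1.563 shift [-142.6    2.6    7.5] yaw 0.002 F [-6.6  -7.75  0.39] T [-1.32  1.18  0.87] op 13.3
[-0.0279 -0.0132 -0.9995]
```

{"op": "step_arm", "data": {"series": [4,0.4,-0.8,0,-1,8,0.3,-1.3,0,-1,12,0.2,-1.8,0,-1,16,0.1,-2.1,0,-1,20,0,-2.4,0,-1]}}

```text
time_s: 13.63
tool_pos: [0.5301, -0.0441, 0.0648]
eef_rot: [0.005, 0.71, 0.704, -0.016]
force: [-5.0, -5.5, -2.7]
opening: 0.0137
```

```bash
python3 - <<'E'
from h import *
to([.532,-.206,.06],1.561)
s,R=st();print(R[2].round(4))
c=cap('scene'); im=c['pixels'][:,:,::-1]
cv2.imwrite('pics/s8z.png',cv2.resize(im[125:245,190:390],None,fx=4,fy=4,interpolation=cv2.INTER_CUBIC)); np.savez('s8.npz',**c)
E
```

```text
t 13.6333 pos [ 0.5301 -0.0441  0.0648] ang 1.5632 shift [-161.6    3.3    9.6] yaw 0.0022 F [-4.98 -5.51 -2.72] T [-1.3   1.03  0.8 ] op 13.7
[-0.03   -0.0146 -0.9994]
```

View pics/s8z.png

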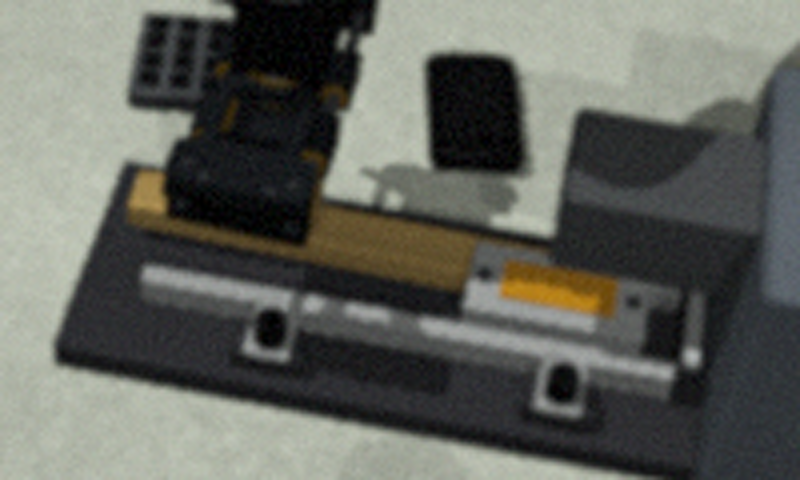

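{"op": "step_arm", "data": {"series": [3,0.6,-0.4,0,-1,6,0.5,-0.6,0,-1,9,0.45,-0.7,0,-1,12,0.35,-0.8,0,-1]}}

```text
time_s: 14.02
tool_pos: [0.5299, -0.0323, 0.0646]
eef_rot: [0.005, 0.71, 0.704, -0.017]
force: [-4.1, -5.0, -1.7]
opening: 0.0134
```

```bash
python3 - <<'E'
from h import *
to([.532,-.206,.06],1.561)
E
```

```text
t 14.0167 pos [ 0.5299 -0.0323  0.0646] ang 1.5635 shift [-173.4    3.6   10. ] yaw 0.0025 F [-4.07 -5.05 -1.73] T [-1.23  0.99  0.89] op 13.4
```

{"op": "step_arm", "data": {"series": [1.5,0.8,-0.3,0,-1,3,0.75,-0.4,0,-1,4.5,0.7,-0.4,0,-1,6,0.65,-0.4,0,-1]}}

```text
time_s: 14.35
tool_pos: [0.5301, -0.0275, 0.0644]
eef_rot: [0.006, 0.71, 0.704, -0.018]
force: [-4.7, -7.4, -1.3]
opening: 0.0133
```

```bash
python3 - <<'E'
from h import *
to([.532,-.206,.06],1.561)
E
```

```text
t 14.35 pos [ 0.5301 -0.0275  0.0644] ang 1.5635 shift [-178.2    3.4   10.4] yaw 0.0025 F [-4.71 -7.38 -1.31] T [-1.15  1.01  0.82] op 13.3
```

{"op": "step_arm", "data": {"series": [1.2,0.8,-0.3,0,-1,2.4,0.75,-0.4,0,-1,3.6,0.7,-0.4,0,-1,4.8,0.7,-0.4,0,-1]}}

```text
time_s: 14.68
tool_pos: [0.5303, -0.0244, 0.0645]
eef_rot: [0.007, 0.71, 0.704, -0.019]
force: [-6.3, -8.5, 0.5]
opening: 0.0135
```

```bash
python3 - <<'E'
from h import *
to([.532,-.206,.06],1.561)
E
```

```text
t 14.6833 pos [ 0.5303 -0.0244  0.0645] ang 1.5638 shift [-181.3    3.2   11.1] yaw 0.0028 F [-6.32 -8.47  0.48] T [-1.45  1.26  0.88] op 13.5
```

{"op": "step_arm", "data": {"series": [1,0.5,-0.4,0,-1,2,0.5,-0.5,0,-1,3,0.5,-0.6,0,-1,3.5,0.5,-0.6,0,-1]}}

```text
time_s: 15.02
tool_pos: [0.5304, -0.0239, 0.0652]
eef_rot: [0.008, 0.709, 0.705, -0.022]
force: [-7.5, -15.3, 2.5]
opening: 0.0136
```

```bash
python3 - <<'E'
from h import *
to([.532,-.206,.06],1.561)
c=cap('scene'); im=c['pixels'][:,:,::-1]
cv2.imwrite('pics/s9z.png',cv2.resize(im[185:245,300:380],None,fx=10,fy=10,interpolation=cv2.INTER_CUBIC)); np.savez('s9.npz',**c)
E
```

```text
t 15.0167 pos [ 0.5304 -0.0239  0.0652] ang 1.5644 shift [-181.7    3.    12.8] yaw 0.0034 F [ -7.49 -15.29   2.51] T [-2.51  1.47  0.92] op 13.6
```

View pics/s9z.png

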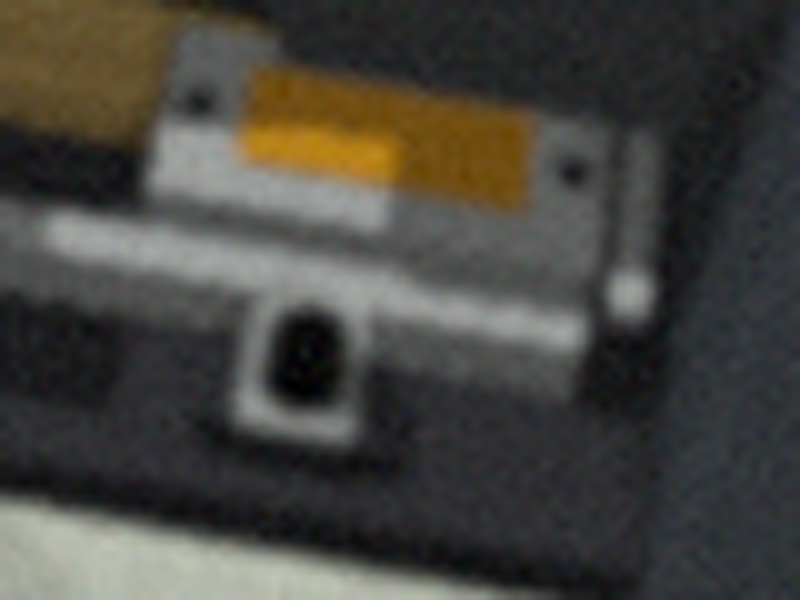

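```bash
python3 - <<'E'
from h import *
c=dict(np.load('s9.npz'))
def Z(pts,f,off): return (np.array(pts,float)+.5)/f-.5+np.array(off)
print((onz(c,Z([(600,298),(618,140),(150,190),(180,22)],10,(300,185)),.052)*1000).round(1))
print((onz(c,Z([(612,290),(628,135),(655,300)],10,(300,185)),.05)*1000).round(1))
print((onz(c,Z([(588,320)],10,(300,185)),.038)*1000).round(1))
E
```

```text
[[583.5 196.3  52. ]
 [537.2 196.2  52. ]
 [578.3  96.8  52. ]
 [527.5  95.8  52. ]]
[[578.9 198.9  50. ]
 [533.3 198.5  50. ]
 [579.3 208.4  50. ]]
[[578.4 195.9  38. ]]
```

{"op": "step_arm", "data": {"series": [1,0.4,-0.3,0,-1,2,0.4,-0.3,0,-1,2,0.4,-0.3,0,-1]}}

```text
time_s: 15.32
tool_pos: [0.5303, -0.0239, 0.0655]
eef_rot: [0.009, 0.709, 0.704, -0.023]
force: [-7.1, -9.4, 1.9]
opening: 0.0134
```

```bash
python3 - <<'E'
from h import *
to([.532,-.206,.06],1.561)
s,R=st();print(R.round(4))
E
```

```text
t 15.3167 pos [ 0.5303 -0.0239  0.0655] ang 1.5645 shift [-181.6    3.1   13.8] yaw 0.0035 F [-7.07 -9.44  1.91] T [-1.49  1.32  0.83] op 13.4
[[ 0.0063  0.9998 -0.0201]
 [ 0.9989 -0.0072 -0.0457]
 [-0.0458 -0.0198 -0.9988]]
```

{"op": "step_arm", "data": {"series": [0,-1.5,-0.5,0,-1,-0.5,-3,-0.5,0,-1,-2,-5,-0.5,0,-1,-10,-6,-0.5,0,-1,-25,-6,-0.5,0,-1]}}

```text
time_s: 15.73
tool_pos: [0.525, -0.0483, 0.0676]
eef_rot: [0.01, 0.709, 0.705, -0.022]
force: [-0.2, -0.2, -1.6]
opening: 0.0135
```

```bash
python3 - <<'E'
from h import *
to([.525,-.2,.065],1.5645)
s,R=st();print(R.round(4))
E
```

```text
t 15.7333 pos [ 0.525  -0.0483  0.0676] ang 1.5651 shift [-151.4    1.1    9.5] yaw 0.0006 F [-0.17 -0.22 -1.56] T [-0.07  0.11 -0.04] op 13.5
[[ 0.0057  0.9998 -0.0177]
 [ 0.999  -0.0065 -0.0453]
 [-0.0454 -0.0174 -0.9988]]
```

{"op": "step_arm", "data": {"series": [-25,-2,-2,0,-1,-50,-2,-4,0,-1,-75,-2,-10,0,-1,-80,-2,-35,0,-1,-80,-2,-60,0,-1]}}

```text
time_s: 16.15
tool_pos: [0.5233, -0.1279, 0.1313]
eef_rot: [0.01, 0.71, 0.703, -0.022]
force: [0.9, -0.0, -2.1]
opening: 0.0139
```

```bash
python3 - <<'E'
from h import *
to([.438,-.3565,.13],-.0115)
c=cap('scene'); im=c['pixels'][:,:,::-1]
cv2.imwrite('pics/s10.png',cv2.resize(im[125:245,190:390],None,fx=4,fy=4,interpolation=cv2.INTER_CUBIC)); np.savez('s10.npz',**c)
E
```

```text
t 16.15 pos [ 0.5233 -0.1279  0.1313] ang 1.5614 shift [-229.1  -82.9   13.2] yaw 1.5729 F [ 0.94 -0.03 -2.11] T [-0.03 -0.03  0.02] op 13.9
```

View pics/s10.png

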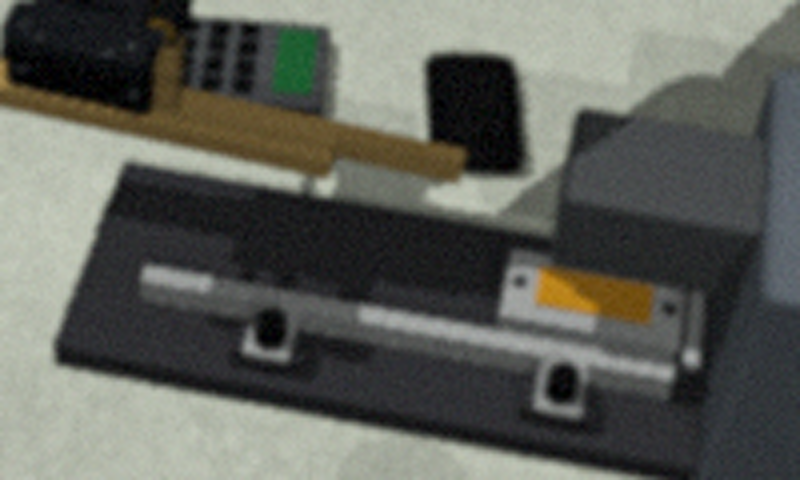

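{"op": "step_arm", "data": {"series": [-18,-6,0,0.12,-1,-36,-13,0,0.24,-1,-54,-19,0,0.36,-1,-72,-26,1,0.48,-1,-90,-33,2,0.6,-1]}}

```text
time_s: 16.62
tool_pos: [0.4938, -0.2194, 0.1412]
eef_rot: [0.02, 0.888, 0.459, -0.014]
force: [0.8, 0.6, -1.2]
opening: 0.0141
```

```bash
python3 - <<'E'
from h import *
to([.438,-.3565,.13],-.0115)
E
```

```text
t 16.6167 pos [ 0.4938 -0.2194  0.1412] ang 0.9545 shift [-143.5   33.3   18.3] yaw 0.966 F [ 0.81  0.57 -1.25] T [-0.12  0.18  0.04] op 14.1
```

{"op": "step_arm", "data": {"series": [-18,4,2,0.12,-1,-36,8,4,0.24,-1,-54,12,6,0.36,-1,-72,16,8,0.48,-1,-90,21,10,0.6,-1]}}

```text
time_s: 17.03
tool_pos: [0.4591, -0.307, 0.1362]
eef_rot: [0.025, 0.985, 0.173, -0.006]
force: [0.4, 0.2, -1.3]
opening: 0.0137
```

```bash
python3 - <<'E'
from h import *
to([.438,-.3565,.1],-.0115)
E
```

```text
t 17.0333 pos [ 0.4591 -0.307   0.1362] ang 0.3477 shift [-35.9  37.6  38.7] yaw 0.3592 F [ 0.36  0.15 -1.28] T [ 0.01  0.12 -0.06] op 13.7
```

{"op": "step_arm", "data": {"series": [-12,12,8,0.12,-1,-24,25,16,0.24,-1,-36,37.6,25,0.359,-1,-36,37.6,38.7,0.359,-1,-36,37.6,38.7,0.359,-1]}}

```text
time_s: 17.45
tool_pos: [0.4366, -0.3571, 0.0979]
eef_rot: [0.025, 1.0, -0.007, -0.002]
force: [-0.4, 0.3, -2.3]
opening: 0.0133
```

```bash
python3 - <<'E'
from h import *
to([.438,-.3565,.044],-.0115)
s,R=st();print(R.round(4))
c=cap('wrist','w11')
c=cap('scene'); im=c['pixels'][:,:,::-1]
cv2.imwrite('pics/s11.png',cv2.resize(im[95:215,80:230],None,fx=5,fy=5,interpolation=cv2.INTER_CUBIC))
E
```

```text
t 17.45 pos [ 0.4366 -0.3571  0.0979] ang -0.0137 shift [ 1.7 -3.3 53.8] yaw -0.0022 F [-0.39  0.28 -2.34] T [ 0.08  0.24 -0.03] op 13.3
[[ 0.9999 -0.0134 -0.005 ]
 [-0.0137 -0.9987 -0.0491]
 [-0.0044  0.0491 -0.9988]]
```

View pics/s11.png

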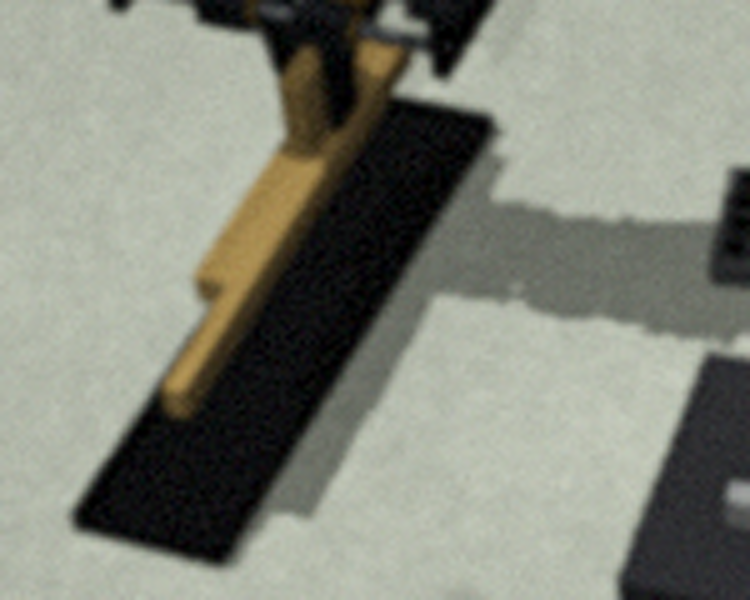

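View pics/w11.png

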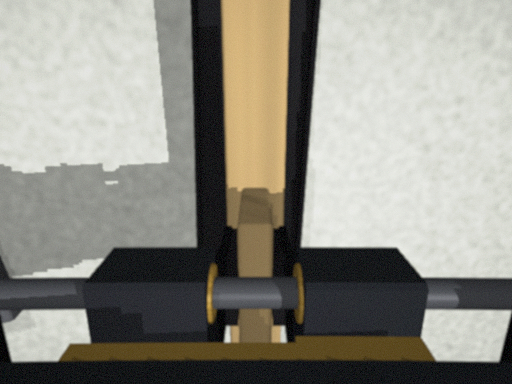

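{"op": "step_arm", "data": {"series": [1.7,-3,20,0.002,-1,1.7,-3,38,0.002,-1,1.7,-3,52,0.002,-1,1.7,-3,54,0.002,-1,1.7,-3,54,0.002,-1]}}

```text
time_s: 17.97
tool_pos: [0.4394, -0.3557, 0.0456]
eef_rot: [0.025, 1.0, -0.006, -0.002]
force: [-0.1, 0.5, -1.2]
opening: 0.0136
```

```bash
python3 - <<'E'
from h import *
to([.438,-.3565,.0405],-.0115)
s,R=st();print(R[2].round(4))
E
```

```text
t 17.9667 pos [ 0.4394 -0.3557  0.0456] ang -0.0121 shift [-1.4  0.6  5.1] yaw -0.0006 F [-0.07  0.49 -1.24] T [0.   0.14 0.02] op 13.6
[-0.0037  0.0494 -0.9988]
```

{"op": "step_arm", "data": {"series": [-1.4,0.6,1.5,0,-1,-1.4,0.6,3,0,-1,-1.4,0.6,4.5,0,-1,-1.4,0.6,4.5,0,-1]}}

```text
time_s: 18.3
tool_pos: [0.4383, -0.3568, 0.0418]
eef_rot: [0.025, 1.0, -0.006, -0.002]
force: [0.3, 0.3, -1.1]
opening: 0.0136
```

```bash
python3 - <<'E'
from h import *
to([.438,-.3565,.0395],-.0115)
s,R=st();print(R[2].round(4))
E
```

```text
t 18.3 pos [ 0.4383 -0.3568  0.0418] ang -0.0121 shift [-0.3 -0.4  2.2] yaw -0.0006 F [ 0.27  0.33 -1.09] T [ 0.05  0.21 -0.01] op 13.6
[-0.0029  0.0502 -0.9987]
```

{"op": "step_arm", "data": {"series": [-0.3,-0.4,1,0,-1,-0.3,-0.4,2,0,-1,-0.3,-0.4,3,0,-1,-0.3,-0.4,3,0,-1]}}

```text
time_s: 18.63
tool_pos: [0.4385, -0.3568, 0.0401]
eef_rot: [0.025, 1.0, -0.006, -0.001]
force: [-1.0, 3.1, 7.6]
opening: 0.014
```

```bash
python3 - <<'E'
from h import *
to([.438,-.3565,.0395],-.0115)
s,R=st();print(R[2].round(4))
E
```

```text
t 18.6333 pos [ 0.4385 -0.3568  0.0401] ang -0.012 shift [-0.5 -0.3  0.5] yaw -0.0005 F [-0.96  3.14  7.6 ] T [ 0.65  0.85 -0.  ] op 14.0
[-0.0024  0.0506 -0.9987]
```

{"op": "step_arm", "data": {"series": [0,0,-0.3,0,-0.2,0,0,-0.3,0,-0.2,0,0,-0.3,0,-0.2,0,0,-0.3,0,-0.2,0,0,-0.3,0,-0.2]}}

```text
time_s: 19.05
tool_pos: [0.4384, -0.3567, 0.0402]
eef_rot: [0.025, 1.0, -0.006, -0.001]
force: [0.6, 0.1, 0.1]
opening: 0.0328
```

{"op": "step_arm", "data": {"series": [0,0,-15,0,-0.2,0,0,-40,0,-0.2,0,0,-75,0,-0.2,0,0,-110,0,-0.2,0,0,-140,0,-0.2]}}

```text
time_s: 19.47
tool_pos: [0.4389, -0.3497, 0.182]
eef_rot: [0.025, 1.0, -0.006, -0.001]
force: [-0.1, -0.7, -0.3]
opening: 0.035
```

```bash
python3 - <<'E'
from h import *
to([.438,-.3565,.2],-.0115)
c=cap('wrist','w12')
c=cap('scene','s12f'); im=c['pixels'][:,:,::-1]; np.savez('s12.npz',**c)
cv2.imwrite('pics/s12.png',cv2.resize(im[95:215,80:230],None,fx=5,fy=5,interpolation=cv2.INTER_CUBIC))
E
```

```text
t 19.4667 pos [ 0.4389 -0.3497  0.182 ] ang -0.0121 shift [ -0.8   7.8 -17.6] yaw -0.0006 F [-0.09 -0.7  -0.26] T [-0.02  0.13  0.02] op 35.0
```

View pics/s12.png

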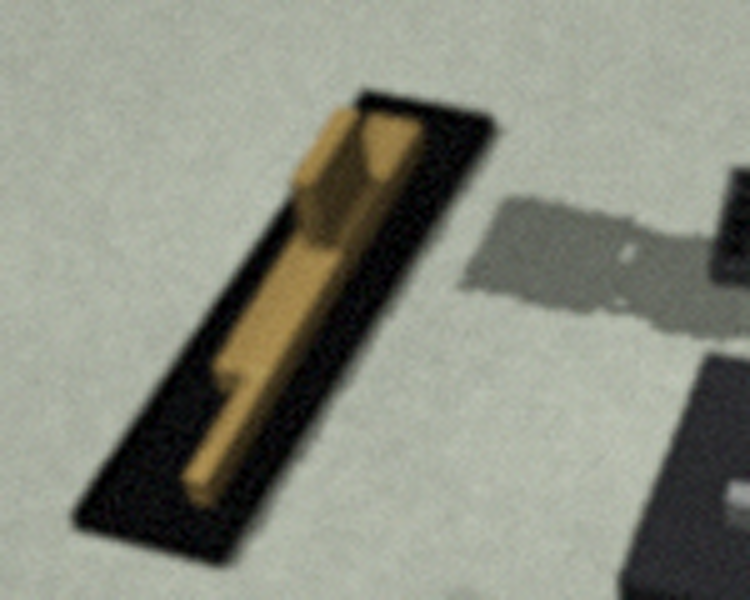

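View pics/w12.png

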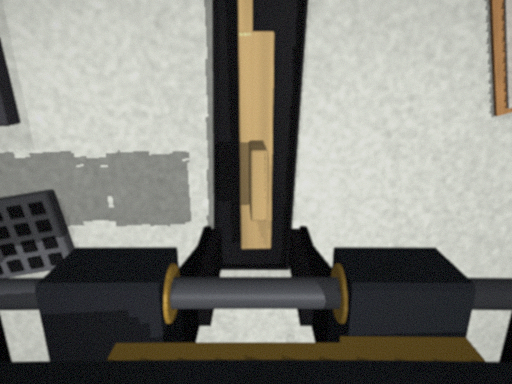

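View pics/s12f.png

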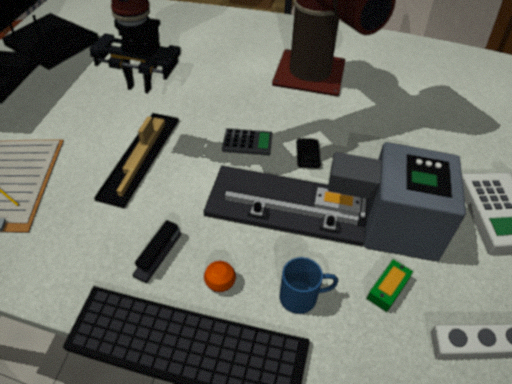

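The stick lies flat in the tray as at the start, and the carrier sits under the head. I'll check its final position more closely against the fully pressed frame.

```bash
python3 - <<'E'
from h import *
a=dict(np.load('s9.npz')); b=dict(np.load('s12.npz'))
def Q(c):
    p=c['pixels'].astype(int); m=((p[:,:,0]-p[:,:,2]>70)&(p[:,:,0]>110)).astype(np.uint8); m[:,:300]=0;m[:,380:]=0;m[:185]=0;m[245:]=0
    cs,_=cv2.findContours(m,cv2.RETR_EXTERNAL,cv2.CHAIN_APPROX_NONE); k=max(cs,key=cv2.contourArea)
    P=onz(c,k.reshape(-1,2),.053)[:,:2]*1000; r=cv2.minAreaRect(P.astype(np.float32)); return r
print(Q(a),Q(b))
im=b['pixels'][:,:,::-1]
cv2.imwrite('pics/s12c.png',cv2.resize(im[185:245,300:380],None,fx=10,fy=10,interpolation=cv2.INTER_CUBIC))
s=ctrl.read_state(); print(s['time_s'],s['qd'].round(3))
E
```

```text
((551.5728149414062, 144.3719940185547), (24.856950759887695, 60.522037506103516), 2.2780508995056152) ((550.3190307617188, 132.54214477539062), (28.33931541442871, 36.96721267700195), 2.181929588317871)
19.5667 [-0.004  0.054  0.068 -0.001 -0.057  0.001]
```

View pics/s12c.png

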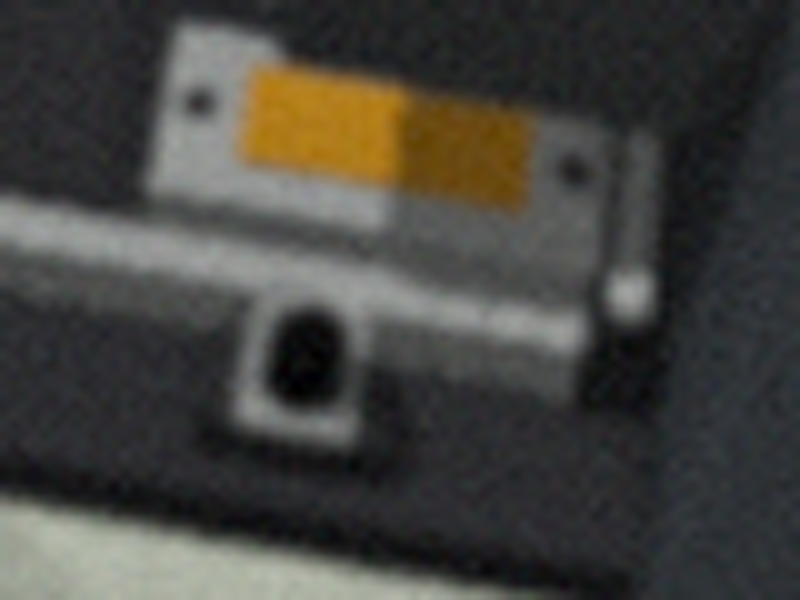

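The carrier's corners sit at the same pixels as in the pressed frame: front (600,298), rear (150,190). I'll let the arm settle and hand the job in.

{"op": "step_arm", "data": {"series": [0,0,-5,0,-0.2,0,0,-5,0,-0.2,0,0,-5,0,-0.2]}}

```text
time_s: 19.82
tool_pos: [0.4414, -0.3518, 0.1912]
eef_rot: [0.029, 1.0, -0.006, 0.002]
force: [0.1, -1.0, 0.4]
opening: 0.0348
```

```bash
python3 - <<'E'
from h import *
print(ctrl.close_job())
E
```

```text
the job is handed in; nothing more can be done
None
```

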